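# Teach a sample transfer by pointing

### The arm

A 7-joint arm with a two-finger parallel gripper is mounted at the origin on the work surface. World frame = base frame: x ahead of the robot, y to its left, z up, the work surface at z = 0. Lengths are in m, angles in rad, forces in N, time in s.
With the tool pointing down it reaches from about 0.425 to 0.95 m from the base axis. Payload 4.7 kg.
Tool frame: the origin (TCP) lies between the finger pads; the fingertips stand 25 mm ahead of it and the grasp point (between the pads) lies 6 mm ahead of it; x points along the fingers, z is the direction in which the jaws open and shut, and the axes are right-handed (so a half turn about x gives the same grasp; the last joint's range is limited). The gripper opens to 85 mm and grips with 20 to 120 N. Pads are 22 mm wide; open, the fingers measure 114 mm over their backs; the gripper's body (76 mm by 85 mm) begins 54 mm behind the grasp point. The pads swing forward as they close: fully open they stand 13 mm farther back than shut.
Start: joints at [-1.351, 0.469, -0.049, 1.532, 0.024, 1.141, -0.082], TCP at [0.166, 0.654, 0.256] pointing down, gripper open.
Joint ranges: [-2.59, 2.59], [-0.33, 1.99], [-1.39, 1.29], [0.1, 2.45], [-1.04, 4.18], [0.21, 1.99], [-2.66, 2.66]. Speed limits (rad/s): [2.57, 2.57, 3.14, 3.14, 3.14, 3.14, 3.14].

### API

Orientations are given as a 3x3 rotation matrix whose columns are the frame's x, y, z axes.
In Python, from rig import * gives the robot as it stands. Calls block until the motion is done:
- movep(position, orientation): joint-space move of the TCP to a pose.
- move_l(position, attitude=None, feed=0.15, until_force=None): straight line of the TCP; attitude=None keeps the orientation; feed is the mean speed in m/s. With until_force (N) it stops when the force on the tool has changed by that much, and returns True; else False.
- move_joints(angles): joint-space move.
- command_gripper(opening, newtons=None): finger opening in m; newtons is the grip in N (None keeps the last); returns when the fingers have stopped.
- sleep(seconds).
- inverse_kinematics(position, orientation): joint angles nearest the present ones, or None.
- sense(): the state.
- camera(name): name is "side" or "top" or "wrist"; returns (picture, depth): 400x640x3 uint8, red, green, blue; 400x640 float32, m along the optical axis (not along the pixel's ray), 0 where there is no reading.
- camera_params(name): a dict with "K" (3x3 intrinsics, pixels), "position" and "rotation" of the camera in the world; the wrist camera has in their place "tool_from_camera" (4x4, takes a point from camera to tool coordinates, whose origin is the TCP and whose axes are the tool frame's). Camera axes: x right, y down, z forward; pixel columns grow to the right and rows downward; lengths in m; the calibration is good to about 2 mm. The wrist camera is an equidistant fisheye: a pixel r from the principal point sees the ray r / f radians off the axis. A picture is of the moment at which its call begins: read the wrist's pose just before it. camera_params takes no time and is no camera call.
A pose or a line that the arm cannot do raises Unreachable and nothing moves.
- finish_job(): hands the job in, once; it reports no verdict.
The state is a dict: "time_s": time; "joint_pos": joint angles; "qd": joint speeds; "joint_efforts": joint torques, N m; "position": TCP position; "tcp_rot": TCP orientation; "wrist_force": force on the tool from outside, world axes, zero at the start; "ft_torque": the same for the moment, N m; "finger_gap": finger opening in m.
Only numpy, scipy, OpenCV 4.12 (cv2) and the standard library are available. Lean on these libraries where they do the work, as an engineer would, in place of code of your own. Each camera call takes 0.05 s, during which the arm holds its last target.

### The job

Teach the sampler its next transfer by pointing with the fingertips: hold them one to three centimetres straight above the one black cap (red centre) among the blue ones in the rectangular rack for two seconds, then likewise above the mouth of the empty socket of the round carousel, then press the green button on the teach pad fully down, let it up and move clear. Come straight down on each place from well above and go straight back up, so that you point low at no other part of the rack or carousel. Never touch or lift the vials, rack or carousel, leave the red button alone and everything else where it stands.

Things in the scene. Friction and masses are not known exactly. Their poses are not given: they have to be found in the camera images.
- query_cap (a point): Centre of the top of the black cap of query_vial, the first thing to point at. It is 85 mm above the table.
- query_vial: Loose glass vial, 23 mm in diameter, 78 mm tall, with a 21 mm black cap with a red centre, the only black-capped one in the rack. It stands upright in one of the rack's six wells, its underside 7 mm above the table. Origin: centre of its underside; z up.
- blue_vial1: Loose blue-capped vial, same glass and size as query_vial, standing in another well of the rack. Origin: centre of its underside. Not to be touched.
- blue_vial2: Loose blue-capped vial, same glass and size as query_vial, standing in another well of the rack. Origin: centre of its underside. Not to be touched.
- blue_vial3: Loose blue-capped vial, same glass and size as query_vial, standing in another well of the rack. Origin: centre of its underside. Not to be touched.
- blue_vial4: Loose blue-capped vial, same glass and size as query_vial, standing in another well of the rack. Origin: centre of its underside. Not to be touched.
- blue_vial5: Loose blue-capped vial, same glass and size as query_vial, standing in another well of the rack. Origin: centre of its underside. Not to be touched.
- rack: Fixed dark grey rectangular rack, 86 (its x) x 126 (its y) x 45 mm tall, with 2 x 3 wells at 38 mm pitch, all holding vials whose caps reach 85 mm above the table. It may stand left or right of the middle and be turned. Origin: centre of its underside.
- carousel: Fixed round dark grey carousel, 184 mm in diameter at its foot, six upright sockets (35 mm outside) on a circle of radius 65 mm, their mouths 75 mm above the table, round a hub 83 mm tall. Five sockets hold fixed vials, with black or blue caps reaching 95 mm above the table; one is empty. It stands on the side opposite the rack, turned any way. Origin: centre of its underside.
- empty_socket (a point): Centre of the open mouth (26 mm across) of the empty carousel socket, the second thing to point at, 75 mm above the table. The neighbouring caps are 65 mm away and 20 mm higher.
- store_top (a point): Centre of the top face of the green button (28 mm in diameter) when up, on the fixed white teach pad (75 x 160 x 30 mm tall) beyond the rack and carousel. Pressed straight down. The red button is 84 mm away.
- store (a joint): Travel of the green button in m: 0 up, 0.006 fully down; a spring returns it and about 5 N holds it fully down.
- stop (a joint): Travel of the red button on the same pad in m: 0 up, 0.006 down. Not to be pressed.
- cap_jar: Loose closed jar, 56 mm in diameter, 65 mm tall, back left. Origin: centre of its underside.
- beaker: Loose clear beaker, 66 mm in diameter at the rim, 85 mm tall, back right. Origin: centre of its underside.
- spatula: Loose spatula about 170 mm long lying at the left edge. Origin: under its middle.
Not all that is in view belongs to the job. What is shaped like the part that bears store_top but pink is not meant.

How it is judged:
On the way, in this order (a step that is already met when the one before it is completed fails the run):
1. the fingers point at the black-capped vial in the rack, just above it, for over a second (horizontal distance between the grasp point and query_cap below 0.016 m and z of the grasp point in the frame of query_cap between 0.015 and 0.065 m), for 1.2 s.
2. the fingers point at the empty carousel socket, just above it, for over a second (horizontal distance between the grasp point and empty_socket below 0.016 m and z of the grasp point in the frame of empty_socket between 0.015 and 0.065 m), for 1.2 s.
3. the green button is pressed down by the fingers (value of joint store above 0.0045 m and contact force between the fingers and anything else above 0.5 N), for 0.05 s.
At the end, for the whole second after the job is handed in: After both pointings and the press, the green button is up again (within 1.5 mm) and the red one is up; every rack vial stands upright within 8 mm of where it was, and the jar, beaker and spatula within 15 mm of where they were (value of joint each of store, stop below 0.0015 m and distance of each of query_vial, blue_vial1, blue_vial2, blue_vial3, blue_vial4, blue_vial5 from where it was at the start of the episode below 0.008 m and angle between each of query_vial, blue_vial1, blue_vial2, blue_vial3, blue_vial4, blue_vial5's own z axis and vertical below 0.15 rad and linear speed of each of query_vial, blue_vial1, blue_vial2, blue_vial3, blue_vial4, blue_vial5 below 0.02 m/s and distance of each of cap_jar, beaker, spatula from where it was at the start of the episode below 0.015 m); the robot touches nothing.
It fails at once if a vial in the rack, the rack or the carousel is touched (contact force between any of the fingers, the arm and query_vial above 0.3 N or contact force between any of the fingers, the arm and blue_vial1 above 0.3 N or contact force between any of the fingers, the arm and blue_vial2 above 0.3 N or contact force between any of the fingers, the arm and blue_vial3 above 0.3 N or contact force between any of the fingers, the arm and blue_vial4 above 0.3 N or contact force between any of the fingers, the arm and blue_vial5 above 0.3 N or contact force between any of the fingers, the arm and rack above 0.3 N or contact force between any of the fingers, the arm and carousel above 0.3 N).
It fails at once if a vial is lifted or shifted by more than 8 mm, or the jar, beaker or spatula by more than 15 mm (distance of any of query_vial, blue_vial1, blue_vial2, blue_vial3, blue_vial4, blue_vial5 from where it was at the start of the episode above 0.008 m or distance of any of cap_jar, beaker, spatula from where it was at the start of the episode above 0.015 m).
It fails at once if the red button is pressed (value of joint stop above 0.002 m).
It fails at once if the fingers point low (pad centre within 50 mm of cap height) at another part of the rack, over 26 mm sideways from the black cap (z of the grasp point in the frame of rack below 0.135 m and x of the grasp point in the frame of rack between -0.035 and 0.035 m and y of the grasp point in the frame of rack between -0.055 and 0.055 m and horizontal distance between the grasp point and query_cap above 0.026 m).
It fails at once if the fingers point low (pad centre within 50 mm of cap height) at another part of the carousel, over 30 mm sideways from the empty socket (z of the grasp point in the frame of carousel below 0.145 m and horizontal distance between the grasp point and carousel below 0.08 m and horizontal distance between the grasp point and empty_socket above 0.03 m).
It also fails if it takes over 54 s, if anything falls off the work surface, if the arm or the gripper's body presses on something with over 40 N, if the wrist force passes 120 N, or if a joint passes its speed limit or range.

## Working session

There is one attempt and no reset: what is moved stays moved. The work goes in short steps, each a Python script; the robot and the scene stay as the last script left them, time stands still between calls to the robot, and variables do not carry over. Pictures are saved under pics/ and viewed, and the job is handed in when it is done.

```bash
mkdir -p pics
python3 - <<'E'
from rig import *
import cv2,numpy as np
s=sense();print(s["time_s"],s["position"],s["tcp_rot"],s["finger_gap"])
for n in["top","side"]:
    p,d=camera(n);c=camera_params(n);print(n,c)
    cv2.imwrite(f"pics/{n}0.png",p[:,:,::-1]);np.savez(f"pics/{n}0.npz",p=p,d=d)
E
```

```text
0.0 [0.16608131 0.65366978 0.25524449] [[-4.23735660e-04 -9.69212102e-01  2.46226973e-01]
 [-1.96099996e-03  2.46227327e-01  9.69210121e-01]
 [-9.99997987e-01 -7.21621946e-05 -2.00496019e-03]] 0.08567854294060133
top {'K': array([[388.09479262,   0.        , 319.17383991],
       [  0.        , 388.09479262, 201.93309389],
       [  0.        ,   0.        ,   1.        ]]), 'position': array([0.43730961, 0.0694631 , 1.24900234]), 'rotation': array([[ 0.02482952, -0.9979766 ,  0.05853371],
       [-0.99950928, -0.0236639 ,  0.02052348],
       [-0.01909681, -0.05901458, -0.99807444]])}
side {'K': array([[428.11133783,   0.        , 318.34808081],
       [  0.        , 428.11133783, 196.03853303],
       [  0.        ,   0.        ,   1.        ]]), 'position': array([ 0.17941915, -0.55231478,  0.9550319 ]), 'rotation': array([[ 0.87218003, -0.38619946,  0.30025318],
       [-0.48899949, -0.67139992,  0.55686771],
       [-0.01347205, -0.63251255, -0.77443294]])}
```

View pics/top0.png

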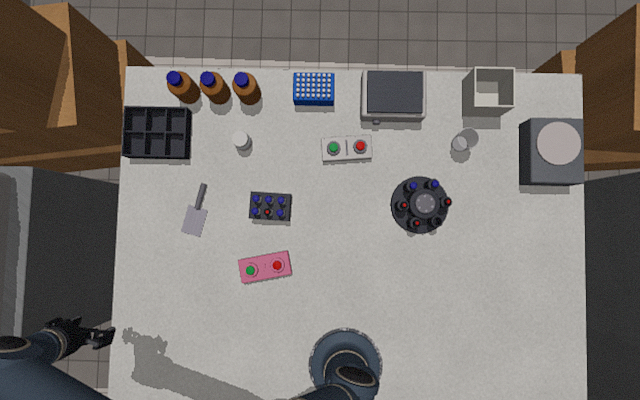

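View pics/side0.png

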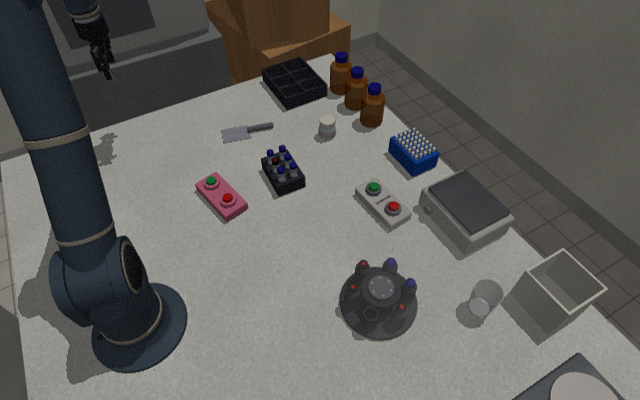

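The top view shows the rack at about (270,207), the carousel at (420,204), and the white pad with green at (334,148) and red at (360,146). The pink decoy pad is at (265,267). I'll zoom in on the rack, carousel and pad.

Run:
```python
import cv2,numpy as np
p=np.load("pics/top0.npz")["p"][:,:,::-1]
s=np.load("pics/side0.npz")["p"][:,:,::-1]
r=lambda im,x,y,w,h:cv2.resize(im[y:y+h,x:x+w],(400,300),interpolation=cv2.INTER_CUBIC)
g=np.vstack([np.hstack([r(p,236,182,68,51),r(p,374,168,96,72)]),np.hstack([r(s,245,140,72,54),r(s,324,250,108,81)])])
g=cv2.convertScaleAbs(g,alpha=1.7)
cv2.imwrite("pics/crop0.png",g)
```

```text
(no output)
```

View pics/crop0.png

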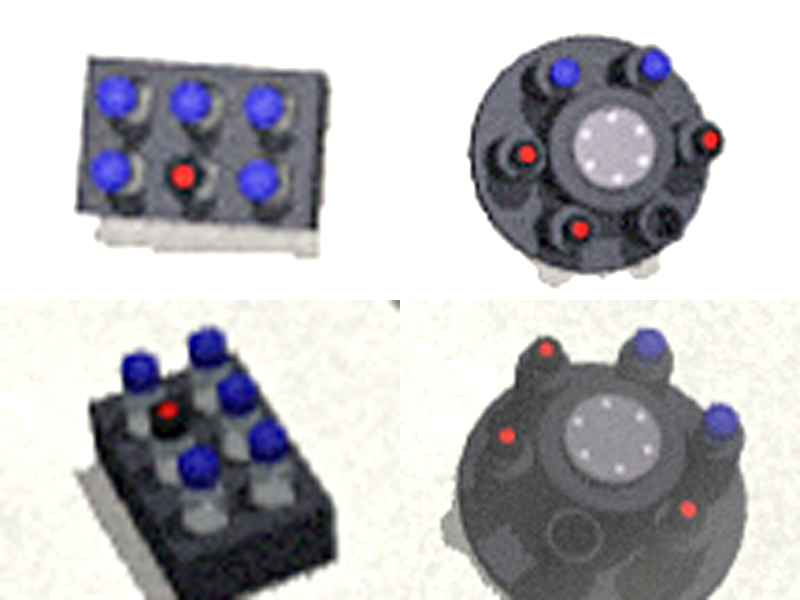

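Candidates for the black cap are the rack one at top px (267,212), and the three black/red carousel caps at about (405,205), (419,223) and (448,201), which are decoys. The rack one fits the description.

Candidates for the socket: the only open one is at top px about (436,221), and all the others hold caps. For the button, I choose green on white at (334,148), not green on pink at (250,270).

Next I'll measure these by casting rays in both views.

```bash
cat > h.py <<'E'
import numpy as np,cv2
from rig import camera_params
def ray(n,u,v,z):
    c=camera_params(n);d=c["rotation"]@np.linalg.inv(c["K"])@[u,v,1];p=c["position"];return p+d*(z-p[2])/d[2]
def blobs(p,kind,box,amin=3):
    q=p.astype(int);r,g,b=q[...,0],q[...,1],q[...,2]
    m={"r":(r>90)&(r>1.8*g)&(r>1.8*b),"b":(b>60)&(b>1.6*r)&(b>1.6*g),"g":(g>60)&(g>1.5*r)&(g>1.5*b)}[kind].astype(np.uint8)
    x0,y0,x1,y1=box;k=np.zeros_like(m);k[y0:y1,x0:x1]=m[y0:y1,x0:x1]
    n,l,s,c=cv2.connectedComponentsWithStats(k)
    return [(c[i],s[i][4],s[i][:4]) for i in range(1,n) if s[i][4]>=amin]
E
python3 - <<'E'
from h import *
B={"top":dict(rack=(244,186,296,228),car=(384,170,458,240),pad=(318,130,376,166)),
"side":dict(rack=(255,142,310,200),car=(335,250,425,345),pad=(350,175,415,230))}
for n in B:
    p=np.load(f"pics/{n}0.npz")["p"]
    for o,k,z in[("rack","r",.085),("rack","b",.085),("car","r",.095),("car","b",.095),("pad","g",.04),("pad","r",.04)]:
        for c,a,bb in blobs(p,k,B[n][o]): print(n,o,k,c.round(1),a,bb,ray(n,*c,z)[:2].round(4))
d=np.load("pics/top0.npz")["d"]
c=camera_params("top")
for u,v in[(334,148),(360,146),(346,154),(267,212),(436,222),(425,204)]:
    pt=c["position"]+c["rotation"]@(np.linalg.inv(c["K"])@[u,v,1])*d[v,u];print(u,v,pt.round(4))
E
```

```text
top rack r [266.5 211.5] 12 [265 210   4   4] [0.473  0.2511]
top rack b [255.2 197.9] 42 [252 195   7   7] [0.5131 0.2867]
top rack b [267.8 198.9] 42 [265 196   7   7] [0.511  0.2484]
top rack b [280.2 199.6] 41 [277 196   7   8] [0.5098 0.2108]
top rack b [254.1 210.6] 43 [251 207   7   8] [0.4748 0.2887]
top rack b [279.3 212.1] 42 [276 209   7   8] [0.4721 0.2126]
top car r [448.  201.2] 10 [447 200   3   4] [ 0.5162 -0.2881]
top car r [404.  204.5] 12 [403 203   3   4] [ 0.5033 -0.1585]
top car r [416.6 222.5] 11 [415 221   4   4] [ 0.4511 -0.1964]
top car b [434.9 183.1] 43 [432 180   7   7] [ 0.5691 -0.2491]
top car b [413.1 184.9] 43 [410 182   7   7] [ 0.5624 -0.1848]
top pad g [333.2 147.1] 57 [329 143   9   9] [0.682  0.0545]
top pad r [360.  145.2] 64 [356 141   9   9] [ 0.6899 -0.0297]
side rack r [275.  159.5] 6 [274 159   3   2] [0.4757 0.2507]
side rack b [281.7 147.2] 26 [279 145   6   5] [0.514  0.2859]
side rack b [269.6 151.5] 24 [267 150   6   5] [0.4761 0.2871]
side rack b [287.  155.5] 31 [284 153   7   6] [0.5123 0.2477]
side rack b [292.6 164. ] 32 [289 161   8   7] [0.5109 0.2102]
side rack b [280.3 168.6] 33 [277 166   7   6] [0.4734 0.2117]
side car r [363.  262.8] 10 [362 261   3   4] [ 0.5049 -0.1578]
side car r [352.5 286.3] 14 [351 285   4   4] [ 0.4523 -0.1962]
side car r [401.5 306.1] 15 [400 304   4   5] [ 0.5183 -0.2876]
side car b [390.8 260.9] 41 [387 258   8   7] [ 0.5632 -0.1852]
side car b [410.4 281.9] 50 [406 278   9   8] [ 0.5697 -0.2507]
side pad g [373.6 185.7] 56 [369 182  10   8] [0.6872 0.0609]
side pad r [393.5 205.1] 64 [389 202  10   8] [ 0.695  -0.0234]
334 148 [0.6762 0.0521 0.0551]
360 146 [ 0.6847 -0.0286  0.0522]
346 154 [0.6618 0.0136 0.0355]
267 212 [0.4715 0.2496 0.0846]
436 222 [ 0.455  -0.2754  0.0157]
425 204 [ 0.5067 -0.2221  0.0885]
```

Both views agree within 2–3 mm. The heights, the 38 mm rack pitch and the carousel's 130 mm diagonals match the description. Next I'll triangulate the button, get the socket by symmetry, and go above the black cap.

```bash
cat >> h.py <<'E'
def R(xy):
    z=np.array([xy[0],xy[1],0])/np.hypot(*xy[:2]);x=np.array([0,0,-1.]);return np.c_[x,np.cross(z,x),z]
def tri(a,b):
    A=[];B=[]
    for n,u,v in(a,b):
        c=camera_params(n);d=c["rotation"]@np.linalg.inv(c["K"])@[u,v,1];d/=np.linalg.norm(d);M=np.eye(3)-np.outer(d,d);A.append(M);B.append(M@c["position"])
    x,res,*_=np.linalg.lstsq(np.vstack(A),np.hstack(B),rcond=None);return x,res**.5
Q=np.array([.4738,.2508]);S=np.array([.4583,-.2611])
E
python3 - <<'E'
from h import *
from rig import *
print("green",tri(("top",333.2,147.1),("side",373.6,185.7)),"red",tri(("top",360,145.2),("side",393.5,205.1)))
print("query",tri(("top",266.5,211.5),("side",275,159.5)))
# socket mouth check: ray of visible ring
print("socket rays",ray("top",436.4,221.3,.075),ray("side",324+174*.27,250+235*.27,.075))
command_gripper(0.0)
movep([*Q,.30],R(Q))
s=sense();print(s["time_s"],s["position"],s["finger_gap"],s["wrist_force"])
p,d=camera("wrist");cv2.imwrite("pics/w1.png",p[:,:,::-1]);c=camera_params("wrist");print(c)
T=np.linalg.inv(c["tool_from_camera"])
for w in([*Q,.085],):
    t=s["tcp_rot"].T@(np.array(w)-s["position"]);v=(T@[*t,1])[:3];th=np.arctan2(np.hypot(v[0],v[1]),v[2]);K=c["K"];print("pred px",K[0,2]+K[0,0]*th*v[0]/np.hypot(*v[:2]),K[1,2]+K[1,1]*th*v[1]/np.hypot(*v[:2]))
print(blobs(p,"r",(0,0,640,400),10))
E
```

```text
green (array([0.68058396, 0.05428045, 0.05034646]), array([0.00109])) red (array([ 0.68832768, -0.02904105,  0.05035241]), array([0.00112315]))
query (array([0.47422156, 0.25049919, 0.08579203]), array([0.00191236]))
socket rays [ 0.4562376  -0.26003196  0.075     ] [ 0.45890064 -0.26258876  0.075     ]
2.7167 [0.47317582 0.25254849 0.29974441] -6.645706619083817e-06 [-0.26492045  0.1806722  -0.01204836]
{'K': array([[309.70691629,   0.        , 319.24378584],
       [  0.        , 309.70691629, 202.97605667],
       [  0.        ,   0.        ,   1.        ]]), 'tool_from_camera': array([[ 1.38618641e-04, -2.98755816e-01,  9.54329578e-01,
        -1.17914945e-01],
       [-1.54064750e-03, -9.54328518e-01, -2.98755260e-01,
         7.56103431e-02],
       [ 9.99998804e-01, -1.42887243e-03, -5.92565123e-04,
        -1.39168955e-04],
       [ 0.00000000e+00,  0.00000000e+00,  0.00000000e+00,
         1.00000000e+00]])}
pred px 319.3315514322127 179.9266438714925
[(array([191.67484663, 137.87730061]), np.int32(326), array([183, 127,  19,  24], dtype=int32)), (array([619.3626943 , 144.31088083]), np.int32(193), array([613, 128,  21,  40], dtype=int32)), (array([623.54929577, 166.29577465]), np.int32(71), array([618, 161,  12,  11], dtype=int32)), (array([317.93442623, 182.36065574]), np.int32(61), array([314, 179,   9,   8], dtype=int32)), (array([595.53353659, 204.125     ]), np.int32(328), array([586, 182,  26,  44], dtype=int32)), (array([564.4159292 , 256.44542773]), np.int32(339), array([552, 239,  31,  41], dtype=int32))]
```

View pics/w1.png

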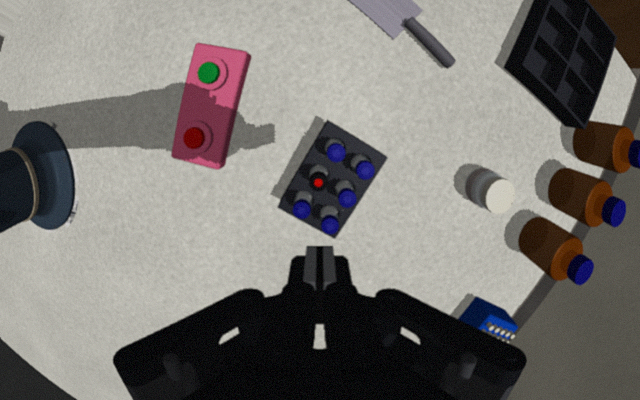

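The wrist view shows the black, red-centred cap at (318,182), against a predicted (319,180), so the choice and position are confirmed. The fingers are shut and clear. I'll descend now, then do the socket, checking it from above before going down.

Run:
```python
from h import *
from rig import *
move_l([*Q,.131],feed=.12)
sleep(2.1)
s=sense();print(s["time_s"],s["position"],s["wrist_force"])
p,d=camera("side");cv2.imwrite("pics/s1.png",cv2.resize(p[80:230,200:400,::-1],(800,600)))
move_l([*Q,.30],feed=.15)
movep([*S,.30],R(S))
s=sense();print(s["time_s"],s["position"],s["wrist_force"])
p,d=camera("wrist");c=camera_params("wrist")
T=np.linalg.inv(c["tool_from_camera"])
t=s["tcp_rot"].T@(np.array([*S,.075])-s["position"]);v=(T@[*t,1])[:3];h=np.hypot(*v[:2]);th=np.arctan2(h,v[2]);K=c["K"];u=K[:2,2]+K[0,0]*th*v[:2]/h;print("pred",u)
im=p[:,:,::-1].copy();cv2.imwrite("pics/w2.png",cv2.resize(im[100:250,220:420],(800,600)))
```

```text
6.425 [0.47381091 0.2507934  0.13100171] [0.89441464 0.24189305 0.40533234]
9.6083 [ 0.45920693 -0.25970035  0.29976975] [0.1585416  1.18032462 0.24923715]
pred [318.88149096 177.94379574]
```

View pics/s1.png

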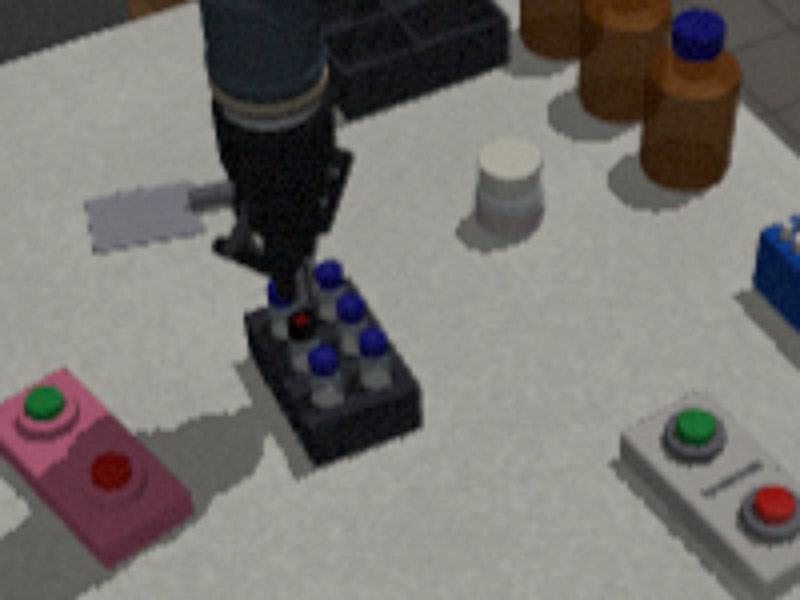

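View pics/w2.png

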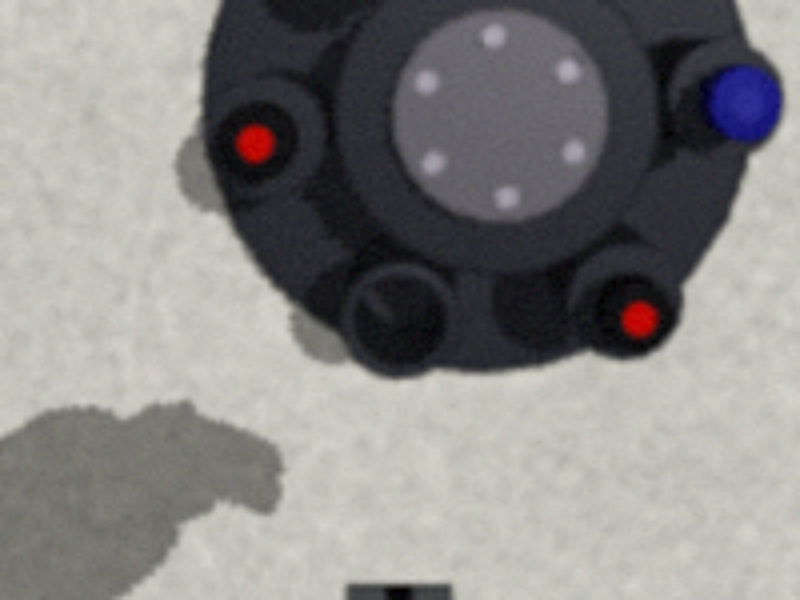

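The side view shows the fingertips just above the black cap at (303,322), with nothing touched. The wrist crop shows the empty socket at (399,318), against a predicted (395,312), which agrees to about 1–2 mm. Now the socket pointing, then to above the green button.

Run:
```python
from h import *
from rig import *
move_l([*S,.121],feed=.12)
sleep(2.1)
s=sense();print(s["time_s"],s["position"],s["wrist_force"])
p,d=camera("side");cv2.imwrite("pics/s2.png",cv2.resize(p[200:350,300:500,::-1],(800,600)))
move_l([*S,.30],feed=.15)
G=np.array([.6807,.0544])
movep([*G,.20],R(G))
s=sense();print(s["time_s"],s["position"],s["wrist_force"])
p,d=camera("wrist");c=camera_params("wrist")
T=np.linalg.inv(c["tool_from_camera"])
t=s["tcp_rot"].T@(np.array([*G,.0505])-s["position"]);v=(T@[*t,1])[:3];h=np.hypot(*v[:2]);th=np.arctan2(h,v[2]);K=c["K"];u=K[:2,2]+K[0,0]*th*v[:2]/h;print("pred",u)
print([(b[0],b[1]) for b in blobs(p,"g",(0,0,640,400),100)])
im=p[:,:,::-1].copy();cv2.imwrite("pics/w3.png",cv2.resize(im[100:280,200:440],(800,600)))
```

```text
13.4 [ 0.45827599 -0.26110366  0.12098515] [-1.01675945  0.12727247  0.64227461]
16.275 [0.68062906 0.05148931 0.20116745] [-0.75212202 -0.3730734  -0.83099361]
pred [319.31884949 190.70774647]
[(array([319.52924394, 191.93437946]), np.int32(701))]
```

View pics/s2.png

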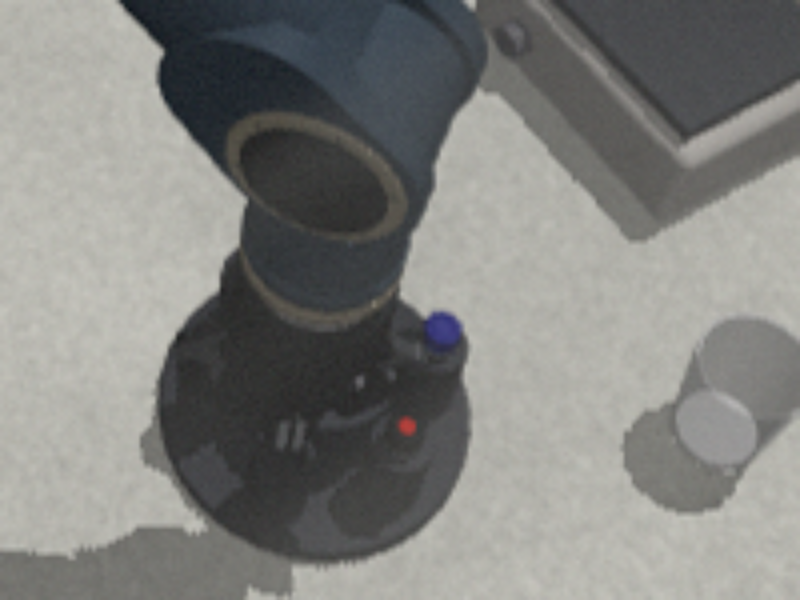

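View pics/w3.png

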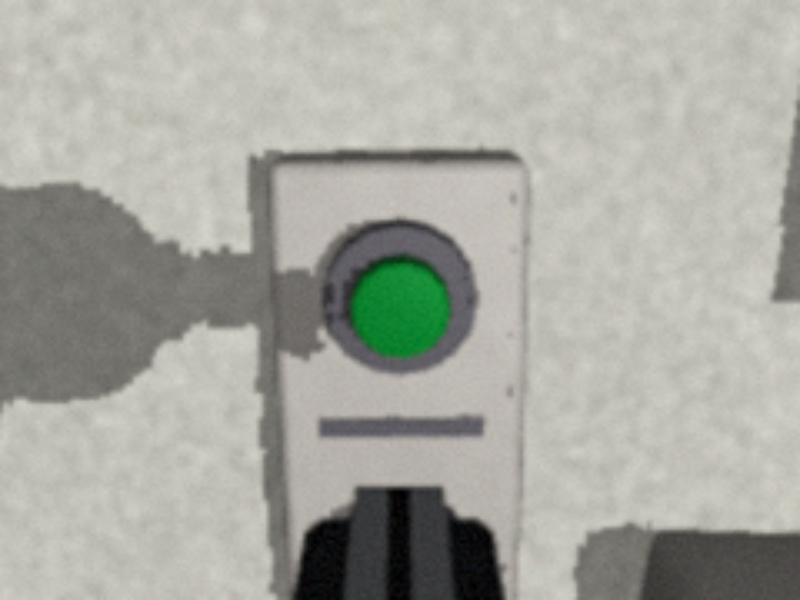

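The side view shows the fingertips over the carousel's empty socket with no contact. The wrist view shows the green button on the white pad at (319.5,192), against a predicted (319,191). I'll press it.

Run:
```python
from h import *
from rig import *
G=np.array([.6807,.0544])
move_l([*G,.09],feed=.08)
print(sense()["wrist_force"])
hit=move_l([*G,.064],feed=.015,until_force=12)
s=sense();print(hit,s["time_s"],s["position"],s["wrist_force"])
sleep(.3)
s=sense();print(s["position"],s["wrist_force"])
p,d=camera("side");a=p
move_l([*G,.25],feed=.12)
sleep(.5)
s=sense();print(s["time_s"],s["position"],s["wrist_force"])
p,d=camera("side")
p2,_=camera("top");cv2.imwrite("pics/t4.png",p2[:,:,::-1])
cv2.imwrite("pics/s4.png",np.hstack([cv2.resize(q[150:250,330:430,::-1],(400,400)) for q in(a,p)]))
```

```text
[-0.44841573  0.00442416 -0.52042742]
True 19.0667 [0.68071778 0.0543864  0.07122408] [-1.61138757  0.08542203  4.85923486]
[0.68071788 0.05439614 0.07118898] [-1.17764736  1.25237572  4.84693494]
21.5667 [0.68070387 0.05435529 0.24997017] [-0.27434679 -0.52558013 -0.28953983]
```

View pics/s4.png

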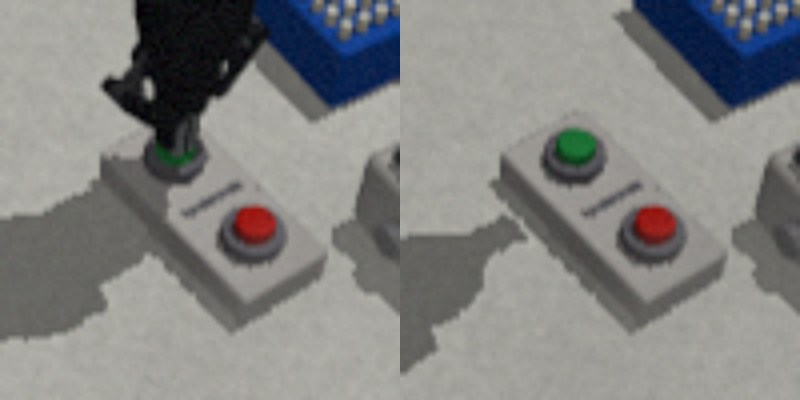

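View pics/t4.png

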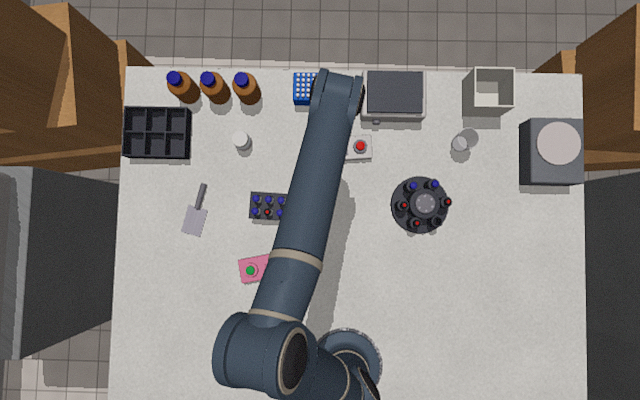

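The press is unclear: it stopped at TCP z = 0.0712, about 4–5 mm of travel, holding 5.4 N, so "fully down" isn't certain. A second, firmer press costs nothing.

Run:
```python
from h import *
from rig import *
G=np.array([.6807,.0544])
move_l([*G,.085],feed=.1)
sleep(.3)
for z in (.0735,.072,.0705,.069,.0675,.066):
    hit=move_l([*G,z],feed=.015,until_force=30)
    sleep(.25)
    s=sense();print(hit,z,s["position"][2].round(5),s["wrist_force"].round(1))
    if s["wrist_force"][2]>18: break
move_l([*G,.28],feed=.12)
sleep(.5)
s=sense();print(s["time_s"],s["position"],s["wrist_force"])
move_joints([s["joint_pos"][0]-.5 if s["position"][1]<-9 else s["joint_pos"][0],*s["joint_pos"][1:]])
p,d=camera("side")
p2,_=camera("top")
cv2.imwrite("pics/s5.png",cv2.resize(p[140:260,240:440,::-1],(800,480)))
for n,q in(("top",p2),("side",p)):
    o=np.load(f"pics/{n}0.npz")["p"]
    for nm,k,b in[("pad","g",(350,175,415,230)),("pad","r",(350,175,415,230)),("rack","b",(255,142,310,200)),("rack","r",(255,142,310,200))] if n=="side" else [("rack","b",(244,186,296,228)),("rack","r",(244,186,296,228))]:
        print(n,nm,k,[x[0].round(1).tolist() for x in blobs(o,k,b)],[x[0].round(1).tolist() for x in blobs(q,k,b)])
```

```text
False 0.0735 0.0736 [-1.5  0.2  2.6]
False 0.072 0.07204 [-2.2 -0.1  3.8]
False 0.0705 0.07112 [-3.2  0.9  7.6]
False 0.069 0.071 [-6.3  0.6 15.1]
False 0.0675 0.07082 [-8.9  1.3 22.5]
29.3583 [0.68069967 0.05438631 0.27997249] [0.34583222 0.3831567  0.04951421]
top rack b [[255.2, 197.9], [267.8, 198.9], [280.2, 199.6], [254.1, 210.6], [279.3, 212.1]] [[255.1, 197.9], [267.9, 198.9], [280.2, 199.8], [254.1, 210.4], [279.3, 212.1]]
top rack r [[266.5, 211.5]] [[266.5, 211.5]]
side pad g [[373.6, 185.7]] [[373.6, 185.8]]
side pad r [[393.5, 205.1]] [[393.5, 205.2]]
side rack b [[281.7, 147.2], [269.6, 151.5], [287.0, 155.5], [292.6, 164.0], [280.3, 168.6]] [[281.6, 147.3], [269.5, 151.7], [287.0, 155.5], [292.6, 164.1], [280.1, 168.6]]
side rack r [[275.0, 159.5]] [[275.0, 159.5]]
```

View pics/s5.png

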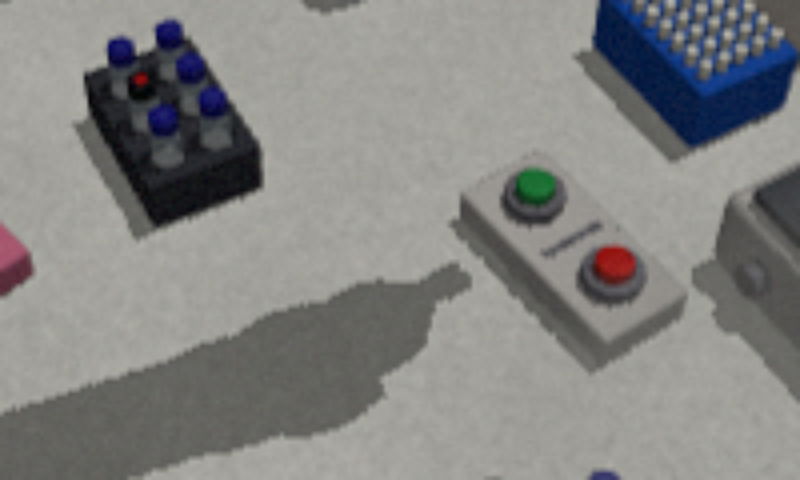

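The hard stop was at TCP z = 0.071, where the force rose steeply, so the button bottomed in both presses. Both buttons are up again, the rack caps haven't moved, and the arm is clear.

```bash
python3 -c "
from rig import *
print(finish_job())"
```

```text
the job is handed in; nothing more can be done
None
```

I pointed at both places, pressed the green button fully down twice, and handed the job in at about 29 s of the 54 s allowed. No verdict was reported.

- **Black cap:** I held the closed fingertips about 2 cm above it for 2.1 s, coming straight down from well above and going straight back up.
- **Empty socket:** I did the same over the mouth of the carousel's empty socket, again for 2.1 s. The wrist force stayed at noise level during both holds.
- **Green button:** The first press held 5.4 N with only 4–5 mm of travel by my camera measurement, so I could not be sure it was fully down. I pressed again until the force rose steeply to 22 N. It stopped at the same height of about 71 mm, so both presses reached the stop.

**Last checks:** Both buttons were back at their starting pixels in the side view. All six rack caps were within 0.2 px of where they started in both views. The arm was clear at 0.28 m, with the wrist force near zero.

My position estimates agreed to about 2–3 mm between the top, side and wrist cameras. I did not re-measure the jar, beaker and spatula; the arm only passed high over the table, and they looked unmoved in the top picture taken after the first press.

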